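Reset a tripped power strip

ROBOT

A 6-joint arm with a two-finger parallel gripper is mounted at the origin on a cart in front of the work surface, level with it; the furniture and walls round the work are solid. World frame = base frame: x ahead of the robot, y to its left, z up, the work surface at z = 0. Lengths are in mm, angles in rad, forces in N, time in s.
With the tool pointing down it reaches from about 325 to 900 mm from the base axis. Payload 6.1 kg.
Tool frame: the origin (TCP) lies on the centre line of the jaws, within the pads' length; the fingertips stand 19 mm ahead of it and the grasp point (between the pads) is the TCP (env.tip_reach is the distance from the TCP to the fingertips, in mm); z points along the fingers, y is the line along which they close (so a half turn about z gives the same grasp; the last joint's range is limited). The gripper opens to 85 mm and grips with 20 to 120 N. Pads are 22 mm wide; open, the fingers measure 114 mm over their backs; the gripper's body (76 mm by 85 mm) begins 54 mm behind the grasp point. The pads swing forward as they close: fully open they stand 13 mm farther back than shut.
Start: joints at [-1.263, 0.22, 1.526, -0, 1.395, -0.126], TCP at [262.693, -567.105, 250.3] pointing down, gripper open.
Joint ranges: [-2.98, 2.98], [-0.91, 2.08], [0.09, 2.57], [-1.24, 4.39], [0.2, 2.65], [-2.68, 2.68]. Speed limits (rad/s): [2.57, 2.57, 3.01, 3.14, 3.14, 3.14].

INTERFACE

Orientations are given as a unit quaternion [x, y, z, w].
In Python, from plant import env gives the robot as it stands. The module is installed in compiled form; this text tells all that it offers.
- The arm moves only by the tool servo_tool, never from a script. Its arguments are lists of equal length, an entry for each row: "linear": the shift along the tool's x, y, z in mm, a list of three; "twist": the turn, a rotation vector about the tool's x, y, z in degrees, a list of three; "grip": the closure, from 0 (fully open) to 1 (shut). A call has 1 to 10 rows; each row is the pose to reach, as a shift and turn from the pose commanded when the call began, along the tool's axes at that moment; what a row does not reach only later rows make up. A row lasts 1/8 s, in which the tool goes at most 62.5 mm and 10.7 degrees, less where a joint would pass 70% of its speed; a pose out of reach is approached as far as the arm can. A call with a gripper value outside its range is refused whole. The fingers move at their own pace and stop on an object; "newtons" is the grip in N (left out, the last holds). Time passes only in rows, so rows that repeat a pose let the fingers close. It gives the time, the measured TCP pose, the force, the opening and the grip force at its end, in the units of the state.
- env.get_obs(): the state, without advancing time (a new reading comes with each control period).
- env.grab_frame(name): name is "scene" or "top" or "wrist"; returns the picture (400x640x3 uint8, red, green, blue); there is no depth.
- env.calibration(name): a dict with "camera_matrix" (3x3 intrinsics, pixels), "R" (3x3) and "t" (3): a world point X has camera coordinates R X + t. Camera axes: x right, y down, z forward; pixel columns grow to the right and rows downward; lengths in mm; the calibration is good to about 2 mm. A picture is of the moment at which its call begins: read the wrist's pose just before it. calibration takes no time and is no camera call; for the wrist camera it gives the pose at the moment of the call.
- env.hand_in(): hands the job in; it is judged then, once.
The state is a dict: "t": time; "joints": joint angles; "qd": joint speeds; "tau": joint torques, N m; "ee_pos": TCP position; "ee_rot": TCP orientation; "force": force on the tool from outside, world axes, zero at the start; "moment": the same for the moment, N m; "width": finger opening in mm; "gripper_force": force on a finger pad.
Only numpy, scipy, OpenCV 4.12 (cv2) and the standard library are available. Lean on these libraries where they do the work, as an engineer would, in place of code of your own. Each camera call takes 0.05 s, during which the arm holds its last target. There are 200 camera calls.

TASK

The power strip on the worktop has tripped on overload and its black reset button has popped up. Press the dark plug-in heater's switch off first, then the white Wi-Fi extender's switch off; then push the reset button in until it stays in, and after that press only the extender's switch back on. Leave the heater's switch and the two spare switches off, the two devices in their sockets, and the things lying about where they are.

Things in the scene. Friction and masses are not known exactly. Their poses are not given: they have to be found in the camera images.
- strip: White power strip, fixed to the worktop, 128 (x) by 344 (y) by 42 mm high; origin under its centre, x to its rear, y to its left. Red switches in front (x -34 mm), each for the round socket 70 mm behind it (x +36). Ways 1 to 4, left to right: y +125, +59, -7, -73. Heater and extender are in ways 1 and 3, either way round, both switched on; 2 and 4 are spare, empty, switched off
- switch_1 (a point): Centre of way 1's red rocker paddle (leftmost), on its middle line, fixed to the strip, 47 mm above the worktop. Paddle 37 mm long (strip x), 23.5 mm wide, a shallow V: the half that is down lies level at 47 mm, the other slopes up to 52 mm at its end, 18 mm from the middle. Press the raised half down to 47 mm, 12 to 16 mm from the middle line, with closed fingers
- switch_2 (a point): Centre of way 2's red rocker paddle (second from the left), on its middle line, fixed to the strip, 47 mm above the worktop. Paddle 37 mm long (strip x), 23.5 mm wide, a shallow V: the half that is down lies level at 47 mm, the other slopes up to 52 mm at its end, 18 mm from the middle. Press the raised half down to 47 mm, 12 to 16 mm from the middle line, with closed fingers
- switch_3 (a point): Centre of way 3's red rocker paddle (third from the left), on its middle line, fixed to the strip, 47 mm above the worktop. Paddle 37 mm long (strip x), 23.5 mm wide, a shallow V: the half that is down lies level at 47 mm, the other slopes up to 52 mm at its end, 18 mm from the middle. Press the raised half down to 47 mm, 12 to 16 mm from the middle line, with closed fingers
- switch_4 (a point): Centre of way 4's red rocker paddle (rightmost), on its middle line, fixed to the strip, 47 mm above the worktop. Paddle 37 mm long (strip x), 23.5 mm wide, a shallow V: the half that is down lies level at 47 mm, the other slopes up to 52 mm at its end, 18 mm from the middle. Press the raised half down to 47 mm, 12 to 16 mm from the middle line, with closed fingers
- rocker_1 (a joint): Rocker of way 1, rad: +0.14 = on (half towards the sockets, strip +x, marked with a white bar, is down); -0.14 = off (half towards the strip's front edge, -x, marked with a white ring, is down). Snaps over centre: the raised half's outer part takes about 5 N, past the middle it flips by itself and stays
- rocker_2 (a joint): Rocker of way 2, rad: +0.14 = on (half towards the sockets, strip +x, marked with a white bar, is down); -0.14 = off (half towards the strip's front edge, -x, marked with a white ring, is down). Snaps over centre: the raised half's outer part takes about 5 N, past the middle it flips by itself and stays
- rocker_3 (a joint): Rocker of way 3, rad: +0.14 = on (half towards the sockets, strip +x, marked with a white bar, is down); -0.14 = off (half towards the strip's front edge, -x, marked with a white ring, is down). Snaps over centre: the raised half's outer part takes about 5 N, past the middle it flips by itself and stays
- rocker_4 (a joint): Rocker of way 4, rad: +0.14 = on (half towards the sockets, strip +x, marked with a white bar, is down); -0.14 = off (half towards the strip's front edge, -x, marked with a white ring, is down). Snaps over centre: the raised half's outer part takes about 5 N, past the middle it flips by itself and stays
- reset_top (a point): Centre of the top of the black reset button, 16 mm across, in a 27 mm steel collar at the right end of the switch row (strip x = -34 mm, y = -136 mm). Its top is 53 mm above the worktop when popped up and 47 mm when latched in; the collar around it is 44 mm above the worktop. It is pushed straight down
- reset (a joint): Travel of the reset button, m: 0 = popped up (tripped), 0.006 = latched in. It takes about 5 N at first, then snaps in past 3.4 mm and stays in
- heater: Dark plug-in fan heater with a slatted grille on top and an orange dial at its rear end, lying on the strip with its round plug in a socket: 88 by 60 by 54 mm high above the strip, overhanging the strip's rear; its front face is 21 mm in front of the plug's axis. Loose apart from its plug. Origin on the plug's axis, at the underside, 43 mm above the worktop; its x, y, z as the strip's
- extender: White plug-in Wi-Fi extender with two slanting stub aerials, lying on the strip with its round plug in a socket: 82 by 54 by 34 mm, the aerials rise to 68 mm above the strip at its rear; its front face is 21 mm in front of the plug's axis. Loose apart from its plug. Origin on the plug's axis, at the underside, 43 mm above the worktop; its x, y, z as the strip's
- tape_measure: Yellow tape measure standing to the right of the strip, 47 by 86 by 64 mm high; origin at the centre of its underside; leave it
- button_tin: Short round tin with a printed label, too heavy to shift, to the left of the strip, 86 mm across, 40 mm high; origin at the centre of its underside; leave it
- matches_box: Small red carton lying in front of the strip, 62 by 46 by 17 mm high; origin at the centre of its underside; leave it

How it is judged:
By the outcome, as a careful person would: the job done as asked, in the order asked, and still so for the second after the job is handed in, with the robot touching nothing.
It also fails if it takes over 45 s, if anything falls off the work surface, if the arm or the gripper's body presses on something with over 40 N, if the wrist force passes 120 N, or if a joint passes its speed limit or range.

## Working session

There is one attempt and no reset: what is moved stays moved. The work goes in short steps, Python scripts to look and compute and a tool call to move; the robot and the scene stay as the last step left them, time stands still between calls to the robot, and variables do not carry over. Pictures are saved under pics/ and viewed, at most 10 in all, crops included, and the job is handed in when it is done.

Besides the shell and the picture viewer there is one more tool, called after ">>>" as name(argument=value, ...) on one line, values as JSON. servo_tool: Moves the arm, as the interface text tells. Its arguments: {"type":"object","properties":{"linear":{"type":"array"},"twist":{"type":"array"},"grip":{"type":"array"},"newtons":{"type":"number"}},"required":["linear","twist","grip"]}

```bash
mkdir -p pics; python3 - <<'E'
from plant import env
import cv2,numpy as np
for n in("top","scene"):
    c=env.calibration(n);im=env.grab_frame(n);cv2.imwrite(f"pics/{n}0.png",im[:,:,::-1])
    print(n,np.round(c["camera_matrix"],1).tolist(),np.round(c["R"],3).tolist(),np.round(c["t"],1).tolist())
o=env.get_obs();print(o["t"],o["ee_pos"],o["ee_rot"],o["width"],env.tip_reach)
E
```

```text
top [[383.0, 0.0, 319.2], [0.0, 383.0, 195.6], [0.0, 0.0, 1.0]] [[0.005, -1.0, -0.026], [-0.99, -0.001, -0.144], [0.144, 0.027, -0.989]] [19.5, 515.1, 888.6]
scene [[494.8, 0.0, 320.5], [0.0, 494.8, 197.2], [0.0, 0.0, 1.0]] [[-0.822, -0.569, -0.022], [-0.346, 0.529, -0.775], [0.452, -0.629, -0.632]] [423.1, 216.8, 891.7]
0.1 [ 262.55859007 -566.60310776  249.25911383] [ 9.76561979e-01  2.15234457e-01 -8.76300099e-05 -9.06177994e-04] 85.4807914463532 19.0
```

View pics/top0.png

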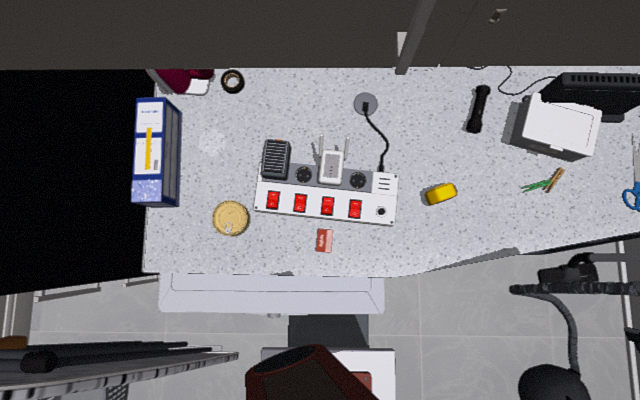

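View pics/scene0.png

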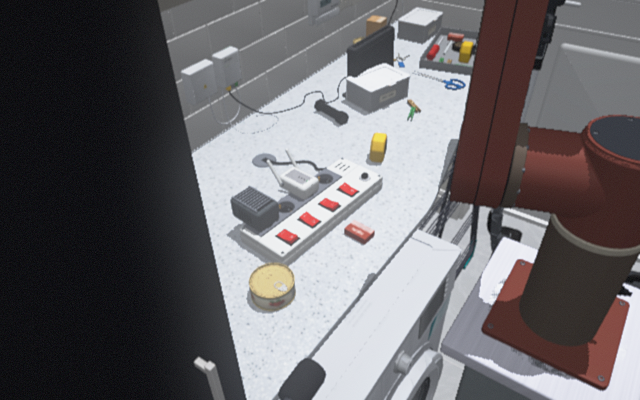

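The top view shows the heater in way 1 (275,158) and the extender in way 3 (332,165). The four red switches run from (273,200) to (355,208), with the reset at (381,211). I'll fit the strip frame from the switch centroids.

```bash
cat > h.py <<'E'
from plant import env
import cv2,numpy as np
from scipy.spatial.transform import Rotation as Ro
def ray(c,uv,z):
    d=c["R"].T@np.linalg.inv(c["camera_matrix"])@np.array([*uv,1.]); o=-c["R"].T@c["t"]
    return (o+d*(z-o[2])/d[2])[:2]
def reds(im,amin,amax):
    h=cv2.cvtColor(im,cv2.COLOR_RGB2HSV)
    m=(((h[...,0]<6)|(h[...,0]>174))&(h[...,1]>170)&(h[...,2]>110)).astype(np.uint8)
    m=cv2.morphologyEx(m,cv2.MORPH_CLOSE,np.ones((5,5)))
    n,l,s,ce=cv2.connectedComponentsWithStats(m)
    return [(ce[i],s[i]) for i in range(1,n) if amin<s[i][4]<amax]
def fit(P,Y):
    # rigid fit: strip points (-34,Y) -> world P
    A=np.c_[np.full(len(Y),-34.),Y];a=A-A.mean(0);b=P-P.mean(0)
    th=np.arctan2((a[:,0]*b[:,1]-a[:,1]*b[:,0]).sum(),(a*b).sum())
    R=np.array([[np.cos(th),-np.sin(th)],[np.sin(th),np.cos(th)]]);t=P.mean(0)-R@A.mean(0)
    return th,R,t,np.round(P-(A@R.T+t),1)
E
python3 - <<'E'
from h import *
for n in("top","scene"):
    im=cv2.imread(f"pics/{n}0.png")[:,:,::-1].copy();c=env.calibration(n)
    r=reds(im,40,600)
    for ce,s in r: print(n,ce.round(1),s,ray(c,ce,48).round(1))
    r=[q for q in r if (260<q[0][0]<365 and 190<q[0][1]<220 if n=="top" else 270<q[0][0]<360 and 180<q[0][1]<245)]
    P=np.array([ray(c,q[0],48) for q in r]);P=P[np.argsort(-P[:,1])]
    if len(P)==4:
        th,R,t,e=fit(P,np.array([125,59,-7,-73.]));print(n,th,t,e.tolist(),"reset",R@[-34,-136]+t)
q=ray(env.calibration("top"),(381,211),53);print(q)
o=env.get_obs();print(Ro.from_quat(o["ee_rot"]).as_matrix().round(3).tolist())
E
```

```text
top [272.4 199.5] [267 192  12  16 157] [504.1 132.8]
top [299.6 202.6] [294 195  12  16 160] [496.7  67.4]
top [327.  205.3] [322 197  11  17 161] [490.3   2.1]
top [354.6 208.5] [349 201  12  16 166] [482.7 -63.5]
top [321.1 239.5] [317 230   9  21 119] [409.2  15.7]
top -0.10756928254876555 [524.45418423   5.22047045] [[0.0, -0.3], [-0.3, -0.1], [0.4, 0.2], [-0.1, 0.3]] reset [ 476.04947864 -126.34314335]Traceback (most recent call last):
  File "<stdin>", line 7, in <module>
IndexError: too many indices for array: array is 1-dimensional, but 2 were indexed
```

The strip is at about (524, 5), yawed -6.2°, with residuals under 0.5 mm. I'll move over the switch row, aligned with the strip and with the fingers shut, then refine with the wrist camera.

>>> servo_tool(linear=[[45, -42, 0], [89, -84, 0], [134, -126, 0], [178, -168, 0], [223, -210, 0], [268, -252, 0], [312, -294, 0], [357, -336, 0], [401, -378, 0], [446, -420, 0]], twist=[[0, 0, 3], [0, 0, 6], [0, 0, 9], [0, 0, 12], [0, 0, 15], [0, 0, 18], [0, 0, 22], [0, 0, 25], [0, 0, 28], [0, 0, 31]], grip=[1, 1, 1, 1, 1, 1, 1, 1, 1, 1])

```text
t: 1.35
ee_pos: [491.1, 3.4, 250.2]
ee_rot: [0.999, -0.054, 0.0, 0.0]
force: [1.1, -0.8, -0.3]
width: -0.2
gripper_force: 0.0
```

>>> servo_tool(linear=[[0, 0, 0], [0, 0, 0]], twist=[[0, 0, 0], [0, 0, 0]], grip=[1, 1])

```text
t: 1.6
ee_pos: [490.4, 1.5, 249.8]
ee_rot: [0.999, -0.053, -0.001, 0.0]
force: [0.5, -0.1, -0.5]
width: -0.1
gripper_force: 0.0
```

```bash
python3 - <<'E'
from h import *
o=env.get_obs();c=env.calibration("wrist");im=env.grab_frame("wrist");cv2.imwrite("pics/w1.png",im[:,:,::-1])
print(o["t"],o["ee_pos"].round(1),o["force"].round(1),o["width"],Ro.from_quat(o["ee_rot"]).as_matrix().round(3).tolist())
print(c["R"].round(3).tolist(),(-c["R"].T@c["t"]).round(1))
for ce,s in reds(im,300,60000): print(ce.round(1),s,ray(c,ce,48).round(1))
E
```

```text
1.6 [490.4   1.5 249.8] [ 0.5 -0.1 -0.5] -0.10174753841233661 [[0.994, -0.105, -0.001], [-0.105, -0.994, -0.0], [-0.001, 0.001, -1.0]]
[[-0.105, -0.994, -0.0], [-0.957, 0.101, 0.271], [-0.269, 0.029, -0.963]] [559.   -5.6 373.1]
[322.2 175.9] [311 157  23  38 851] [490.5   0.9]
[193.2 177.2] [182 159  24  36 757] [503.  132.2]
[386.5 176.4] [374 158  26  37 836] [483.1 -64.3]
```

View pics/w1.png

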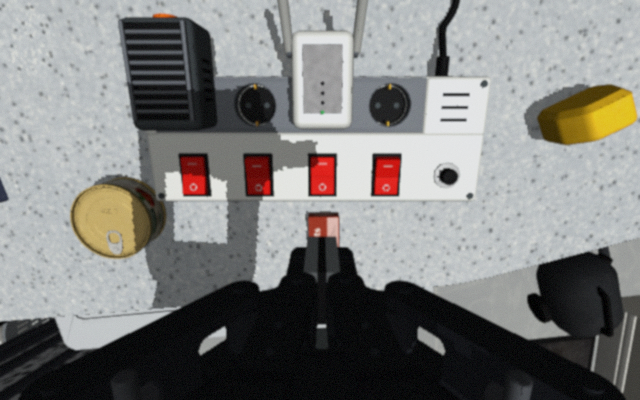

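The wrist view agrees with the top view to about 1 mm: switches at (193,177), (258,176), (322,176) and (387,176), reset at (447,176). The tool x axis is aligned with the strip's. Next I'll hover over the front half of switch 1.

>>> servo_tool(linear=[[-5, -50, 0], [-10, -100, 0], [-14, -132, 30], [-14, -132, 90], [-14, -132, 145], [-14, -132, 168], [-14, -132, 168], [-14, -132, 168]], twist=[[0, 0, 0], [0, 0, 0], [0, 0, 0], [0, 0, 0], [0, 0, 0], [0, 0, 0], [0, 0, 0], [0, 0, 0]], grip=[1, 1, 1, 1, 1, 1, 1, 1])

```text
t: 2.65
ee_pos: [492.3, 133.2, 83.7]
ee_rot: [0.999, -0.054, 0.001, -0.0]
force: [0.4, 0.4, 0.6]
width: 0.5
gripper_force: 0.0
```

```bash
python3 - <<'E'
from h import *
o=env.get_obs();print(o["ee_pos"].round(2),o["force"].round(2))
im=env.grab_frame("wrist");cv2.imwrite("pics/w2.png",im[:,:,::-1])
E
```

```text
[492.28 133.23  83.7 ] [0.42 0.39 0.64]
```

View pics/w2.png

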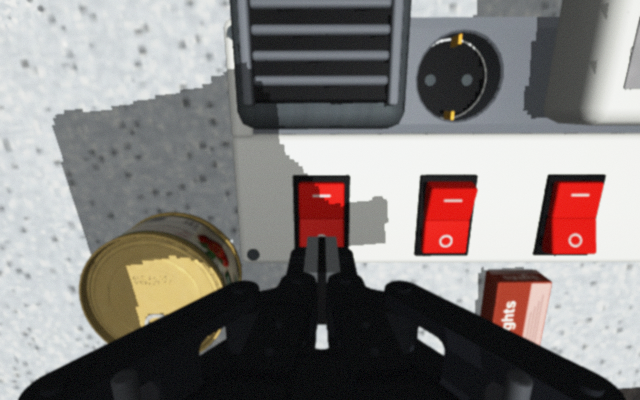

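The fingers sit over the front half of switch 1, centred at column 322. I'll press gradually with a 2 mm forward correction.

>>> servo_tool(linear=[[-2, 0, 5], [-2, 0, 10], [-2, 0, 13], [-2, 0, 15], [-2, 0, 17], [-2, 0, 18], [-2, 0, 18]], twist=[[0, 0, 0], [0, 0, 0], [0, 0, 0], [0, 0, 0], [0, 0, 0], [0, 0, 0], [0, 0, 0]], grip=[1, 1, 1, 1, 1, 1, 1])

```text
t: 3.58
ee_pos: [489.2, 134.5, 66.1]
ee_rot: [0.999, -0.053, -0.0, 0.0]
force: [-8.5, -0.9, 17.6]
width: 0.1
gripper_force: 9.1
```

It bottomed out at the expected height. I'll lift and shift to hover over switch 3's front half, then check.

>>> servo_tool(linear=[[0, 0, -30], [0, 50, -40], [1, 100, -40], [1, 132, -40], [1, 132, -18], [1, 132, -18], [1, 132, -18]], twist=[[0, 0, 0], [0, 0, 0], [0, 0, 0], [0, 0, 0], [0, 0, 0], [0, 0, 0], [0, 0, 0]], grip=[1, 1, 1, 1, 1, 1, 1])

```text
t: 4.45
ee_pos: [476.1, 3.3, 82.6]
ee_rot: [0.999, -0.053, 0.0, -0.0]
force: [-0.6, -0.3, 0.4]
width: -0.1
gripper_force: 0.0
```

```bash
python3 - <<'E'
from h import *
o=env.get_obs();print(o["ee_pos"].round(2),o["force"].round(2))
im=env.grab_frame("wrist");cv2.imwrite("pics/w3.png",im[:,:,::-1])
E
```

```text
[476.13   3.34  82.6 ] [-0.6  -0.33  0.45]
```

View pics/w3.png

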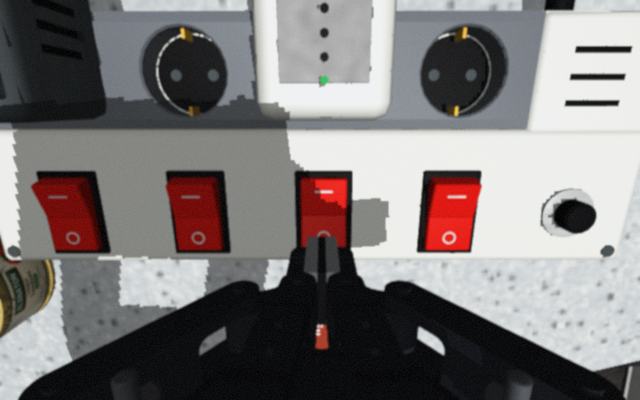

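Switch 1 at (70,212) now has the same shape as the off switches 2 and 4: rear half raised, ring half down. The fingers are over switch 3 at (322,240), so I'll press it.

>>> servo_tool(linear=[[0, 0, 5], [0, 0, 10], [0, 0, 13], [0, 0, 15], [0, 0, 17], [0, 0, 17]], twist=[[0, 0, 0], [0, 0, 0], [0, 0, 0], [0, 0, 0], [0, 0, 0], [0, 0, 0]], grip=[1, 1, 1, 1, 1, 1])

```text
t: 5.25
ee_pos: [476.0, 3.1, 66.2]
ee_rot: [0.999, -0.054, -0.0, -0.0]
force: [-6.3, 0.8, 10.8]
width: 0.1
gripper_force: 5.4
```

>>> servo_tool(linear=[[0, 0, -30], [5, 50, -40], [10, 100, -40], [14, 129, -40], [14, 129, -18], [14, 129, -18], [14, 129, -18]], twist=[[0, 0, 0], [0, 0, 0], [0, 0, 0], [0, 0, 0], [0, 0, 0], [0, 0, 0], [0, 0, 0]], grip=[1, 1, 1, 1, 1, 1, 1])

```text
t: 6.12
ee_pos: [476.1, -126.5, 83.5]
ee_rot: [0.999, -0.053, -0.0, -0.0]
force: [-0.6, 0.4, -0.1]
width: -0.2
gripper_force: 0.0
```

```bash
python3 - <<'E'
from h import *
o=env.get_obs();print(o["ee_pos"].round(2),o["force"].round(2))
im=env.grab_frame("wrist");cv2.imwrite("pics/w4.png",im[:,:,::-1])
E
```

```text
[ 476.12 -126.47   83.52] [-0.62  0.41 -0.08]
```

View pics/w4.png

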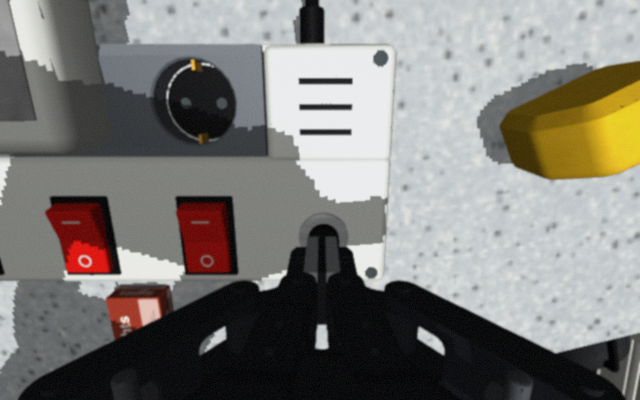

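Switch 3 at (83,236) is off, with its rear half raised. The fingers are centred on the reset collar at (323,235), so I'll press down.

>>> servo_tool(linear=[[0, 0, 6], [0, 0, 11], [0, 0, 14], [0, 0, 16], [0, 0, 18], [0, 0, 18], [0, 0, 18]], twist=[[0, 0, 0], [0, 0, 0], [0, 0, 0], [0, 0, 0], [0, 0, 0], [0, 0, 0], [0, 0, 0]], grip=[1, 1, 1, 1, 1, 1, 1])

```text
t: 7.05
ee_pos: [475.9, -126.7, 65.7]
ee_rot: [0.999, -0.054, -0.0, -0.0]
force: [-1.6, 0.8, 6.1]
width: -0.2
gripper_force: 2.8
```

>>> servo_tool(linear=[[0, 0, -30], [7, -65, -40], [14, -129, -40], [14, -129, -40], [14, -129, -18], [14, -129, -18], [14, -129, -18]], twist=[[0, 0, 0], [0, 0, 0], [0, 0, 0], [0, 0, 0], [0, 0, 0], [0, 0, 0], [0, 0, 0]], grip=[1, 1, 1, 1, 1, 1, 1])

```text
t: 7.92
ee_pos: [503.7, -0.7, 83.5]
ee_rot: [0.999, -0.054, -0.0, 0.0]
force: [-0.5, 0.7, 0.8]
width: 0.2
gripper_force: 0.0
```

```bash
python3 - <<'E'
from h import *
o=env.get_obs();print(o["ee_pos"].round(2),o["force"].round(2))
im=env.grab_frame("wrist");cv2.imwrite("pics/w5.png",im[:,:,::-1])
E
```

```text
[503.72  -0.69  83.48] [-0.49  0.68  0.8 ]
```

View pics/w5.png

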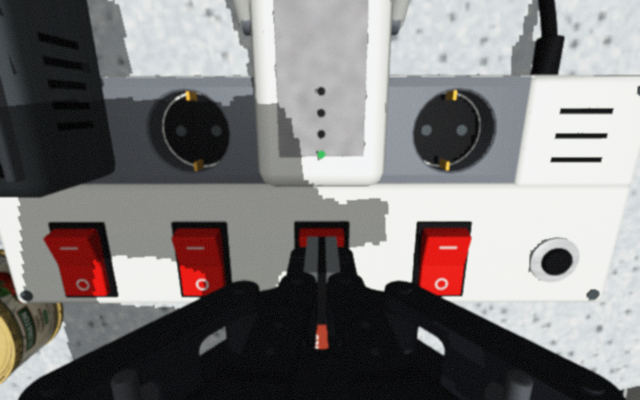

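The reset button at (556,259) now sits low in its collar, where it protruded before. The fingers are over the rear half of switch 3, so I'll press it on.

>>> servo_tool(linear=[[0, 0, 6], [0, 0, 11], [0, 0, 14], [0, 0, 16], [0, 0, 18], [0, 0, 18]], twist=[[0, 0, 0], [0, 0, 0], [0, 0, 0], [0, 0, 0], [0, 0, 0], [0, 0, 0]], grip=[1, 1, 1, 1, 1, 1])

```text
t: 8.72
ee_pos: [503.6, 0.1, 66.2]
ee_rot: [0.999, -0.053, -0.0, 0.0]
force: [-4.7, -0.6, 11.3]
width: -0.0
gripper_force: 5.5
```

>>> servo_tool(linear=[[0, 0, -30], [-10, 0, -80], [-20, 0, -130], [-20, 0, -150], [-20, 0, -150], [-20, 0, -150]], twist=[[0, 0, 0], [0, 0, 0], [0, 0, 0], [0, 0, 0], [0, 0, 0], [0, 0, 0]], grip=[1, 1, 1, 1, 1, 1])

```text
t: 9.48
ee_pos: [483.0, 2.3, 213.7]
ee_rot: [0.999, -0.054, -0.001, -0.0]
force: [0.1, 1.0, 0.2]
width: 0.1
gripper_force: 0.0
```

```bash
python3 - <<'E'
from h import *
im=env.grab_frame("wrist");cv2.imwrite("pics/w6.png",cv2.resize(im[90:250,90:570,::-1],(800,267),interpolation=cv2.INTER_CUBIC))
E
```

```text
(no output)
```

View pics/w6.png

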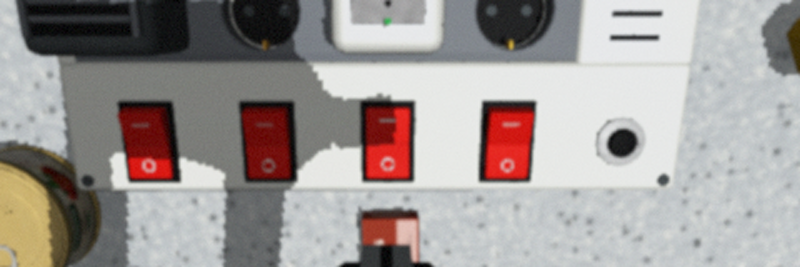

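Switch 3's state isn't clear at this scale. I'll compare enlarged crops of switches 3 and 4: the first wrist picture (3 on, 4 off) above, now below.

```bash
python3 - <<'E'
from h import *
im=env.grab_frame("wrist")[:,:,::-1];a=cv2.imread("pics/w1.png")
f=lambda x,c,w:cv2.resize(x[c[1]:c[1]+c[3],c[0]:c[0]+c[2]],(800,w),interpolation=cv2.INTER_CUBIC)
A=f(a,(160,145,310,60),155);B=f(im.copy(),(150,145,350,65),149)
s=cv2.imread("pics/scene0.png");sn=env.grab_frame("scene")[:,:,::-1]
C=np.hstack([cv2.resize(x[165:260,260:400],(400,271),interpolation=cv2.INTER_CUBIC) for x in(s,sn)])
cv2.imwrite("pics/cmp.png",np.vstack([A,B,C]))
E
```

```text
(no output)
```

View pics/cmp.png

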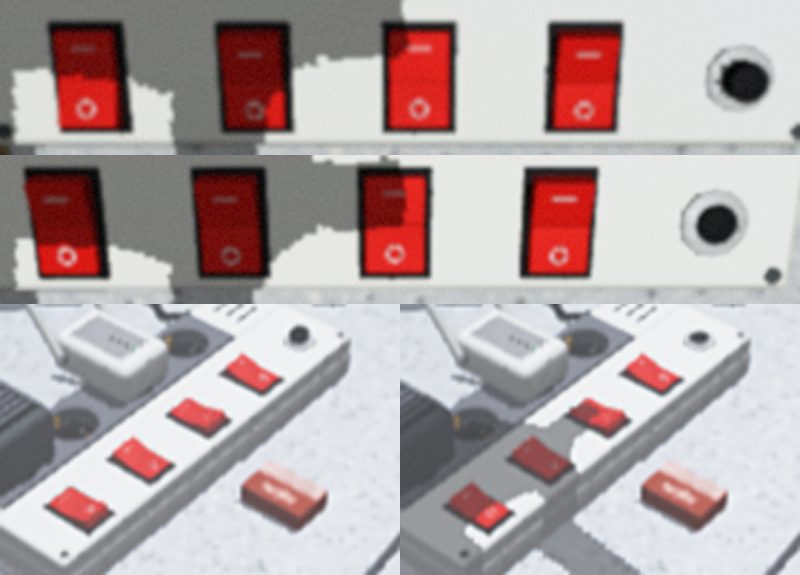

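Switch 3 looks on again, with the same shape as at the start. Switches 1, 2 and 4 all show the off shape, the reset is in, and the devices and carton have not moved.

```bash
python3 -c "
from plant import env
print(env.hand_in())"
```

```text
the job is handed in; nothing more can be done
None
```

The job is handed in: I switched the heater off, then the extender off, pushed the reset button in and it stayed in, then switched only the extender back on; the last pictures show switches 1, 2 and 4 off, with the devices and the carton in front unmoved.

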